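Assemble the two jar sets in their holders

ROBOT

A 6-joint arm with a two-finger parallel gripper is mounted at the origin on the work surface. World frame = base frame: x ahead of the robot, y to its left, z up, the work surface at z = 0. Lengths are in m, angles in rad, forces in N, time in s.
With the tool pointing down it reaches from about 0.425 to 0.95 m from the base axis. Payload 3.5 kg.
Tool frame: the origin (TCP) lies midway between the tips of the shut fingers; the grasp point (between the pads) lies 19 mm behind it (robot.grasp_offset is the distance from the TCP to the grasp point, in m); z points along the fingers, y is the line along which they close (so a half turn about z gives the same grasp; the last joint's range is limited). The gripper opens to 85 mm and grips with 20 to 120 N. Pads are 22 mm wide; open, the fingers measure 114 mm over their backs; the gripper's body (76 mm by 85 mm) begins 54 mm behind the grasp point. The pads swing forward as they close: fully open they stand 13 mm farther back than shut.
Start: joints at [-0.15, 0.286, 1.577, -0, 1.279, -0.15], TCP at [0.675, 0, 0.231] pointing down, gripper open.
Joint ranges: [-2.77, 2.77], [-0.9, 2.22], [0.21, 2.48], [-1.53, 4.67], [0.24, 2.81], [-2.84, 2.84]. Speed limits (rad/s): [2.79, 2.79, 3.14, 3.14, 3.14, 3.14].

INTERFACE

Orientations are given as a unit quaternion [x, y, z, w].
In Python, from station import robot, viewer, job gives the robot as it stands. The module is installed in compiled form; this text tells all that it offers.
- The arm moves only by the shell command python3 -m pendant 'ROWS' [FORCE]. ROWS is JSON, a list that holds one entry, the list of rows, each a list of 7 numbers: the shift along the tool's x, y, z in mm, then the turn, a rotation vector about the tool's x, y, z in rad, then the opening, from 0 (shut) to 1 (fully open). In form: [[[x, y, z, rx, ry, rz, jaw], ...]]. A call has 1 to 12 rows; each row shifts and turns the commanded pose from where the row before left it, along the tool's axes as they then stand; what a row does not reach is not made up. A row lasts 1/12 s, in which the tool goes at most 41.7 mm and 7.16 degrees, less where a joint would pass 70% of its speed; a pose out of reach is approached as far as the arm can. A call is refused whole if a number of a shift passes 41.7 or a number of a turn 0.125, either way. A call with a gripper value outside its range is refused whole. The fingers move at their own pace and stop on an object; FORCE is the grip in N (left out, the last holds). Time passes only in rows, so rows that do not move let the fingers close. It gives the time, the measured TCP pose, the force, the opening and the grip force at its end, in the units of the state.
- robot.observe(): the state, without advancing time (a new reading comes with each control period).
- viewer.get_image(name): name is "scene" or "side" or "wrist"; returns the picture (384x512x3 uint8, red, green, blue); there is no depth.
- viewer.camera_model(name): a dict with "fov_y" (degrees; the focal length in pixels is half the picture's height over the tangent of half this angle, whatever the lens; pixels are square), "cx", "cy" (the principal point, pixels), "dist" ([k1, k2, p1, p2, k3] as OpenCV has them; the pictures are not rectified), "xyz" and "attitude" of the camera in the world. Camera axes: x right, y down, z forward; pixel columns grow to the right and rows downward; lengths in m; the calibration is good to about 2 mm. A picture is of the moment at which its call begins: read the wrist's pose just before it. camera_model takes no time and is no camera call; for the wrist camera it gives the pose at the moment of the call.
- job.close_job(): hands the job in; it is judged then, once.
The state is a dict: "clock": time; "joint_positions": joint angles; "dq": joint speeds; "joint_torque": joint torques, N m; "tool_pos": TCP position; "eef_rot": TCP orientation; "ft_force": force on the tool from outside, world axes, zero at the start; "wrist_torque": the same for the moment, N m; "grip_width": finger opening in m; "finger_force": force on a finger pad.
Only numpy, scipy, OpenCV 4.12 (cv2) and the standard library are available. Lean on these libraries where they do the work, as an engineer would, in place of code of your own. Each camera call takes 0.05 s, during which the arm holds its last target. There are 200 camera calls.

TASK

Make up the two jar sets in this order: stand the large jar in the wide holder, hang the metal insert in it, and put the large lid on the insert; then stand the small jar in the narrow holder and put the small lid on it. Everything must end upright and fully home, one on the other; leave the finished jar and the star knob where they are.

Things in the scene. Friction and masses are not known exactly. Their poses are not given: they have to be found in the camera images.
- wide_holder: Fixed round holder, black with grey recess floor, outer diameter 92 mm, 18 mm high, with a round recess 72 mm across whose floor is 6 mm above the work surface. Origin: centre of its underside, on the work surface; z up.
- narrow_holder: Fixed round holder, black with grey recess floor, outer diameter 74 mm, 18 mm high, with a round recess 54 mm across whose floor is 6 mm above the work surface. Origin: centre of its underside; z up.
- large_jar: Open white plastic jar, the larger of the two: outer diameter 62 mm, 62 mm high, straight wall 5 mm thick, so the mouth is 52 mm wide; floor 4 mm thick. Stands upright on the work surface. Origin: centre of its underside; z points up to the mouth. About 70 g.
- insert_cup: Open dark metal cup with broad collar, the large jar's insert, standing on its foot. Tapered body 30 mm high (38 mm across at foot, 44 at top), hangs in the jar's mouth; above it the collar, 62 mm across, 16 mm high, bore 44 mm, whose underside (30 mm above the origin) rests on the jar's rim. Total height 46 mm. Origin: centre of the foot's underside; z up. About 60 g.
- large_lid: White plastic press-in lid, the larger, standing on its plug: plug 12 mm high (28 mm across at foot, 36 at top), flange 62 mm across, 5 thick, on top a grip boss 30 mm across, 16 high; total 33 mm. Plug goes loosely into the insert cup's bore; flange (underside 12 mm above the origin) rests on its collar. Origin: centre of the plug's underside; z up. About 40 g.
- small_jar: Open white plastic jar, the smaller of the two: outer diameter 44 mm, 52 mm high, straight wall 4 mm thick, mouth 36 mm wide. Stands upright on the work surface. Origin: centre of its underside; z points up to the mouth. About 50 g.
- small_lid: White plastic press-in lid, the smaller, standing on its plug: plug 10 mm high (20 mm across at foot, 28 at top), flange 44 mm across, 5 thick, on top a grip boss 22 mm across, 14 high; total 29 mm. Plug goes loosely into the small jar's mouth; flange (underside 10 mm above the origin) rests on its rim. Origin: centre of the plug's underside; z up. About 25 g.
- finished_jar: Bystander: closed jar with white body and grey screw cap, 76 mm across, 98 mm high, standing near the right edge of the work. Origin: centre of its underside. Leave it where it is.
- star_knob: Bystander: black five-lobed clamping knob standing on its 16 mm steel hub, 56 mm across, 32 mm high, near the left edge of the work. Origin: centre of its underside. Leave it where it is.
Not all that is in view belongs to the job. Leave any green or pink look-alike of the small_lid alone.

How it is judged:
By the outcome, as a careful person would: the job done as asked, in the order asked, and still so for the second after the job is handed in, with the robot touching nothing.
It also fails if it takes over 128 s, if anything falls off the work surface, if the arm or the gripper's body presses on something with over 40 N, if the wrist force passes 120 N, or if a joint passes its speed limit or range.

## Working session

There is one attempt and no reset: what is moved stays moved. The work goes in short steps, Python scripts to look and compute and a shell command to move; the robot and the scene stay as the last step left them, time stands still between calls to the robot, and variables do not carry over. Pictures are saved under pics/ and viewed, at most 14 in all, crops included, and the job is handed in when it is done.

```bash
mkdir -p pics; python3 - <<'E'
from station import robot, viewer, job
import cv2
print(robot.observe())
for n in ("scene","side","wrist"):
    print(n,viewer.camera_model(n))
    cv2.imwrite(f"pics/{n}0.png",viewer.get_image(n)[:,:,::-1])
E
```

```text
{'clock': 0.0, 'joint_positions': array([-1.50001404e-01,  2.87166741e-01,  1.57815227e+00,  9.37842436e-06,
        1.27859548e+00, -1.49994273e-01]), 'dq': array([ 0.00156668,  0.00133089,  0.00012918,  0.00116246, -0.00120863,
       -0.00089755]), 'joint_torque': array([-1.79628755e-04, -4.05981302e+01, -2.92628127e+01, -1.54224781e-04,
        5.81841552e-03,  3.74769741e-06]), 'tool_pos': array([6.74355157e-01, 1.28368848e-04, 2.29959845e-01]), 'eef_rot': array([ 7.07109785e-01,  7.07102824e-01, -6.85392160e-04, -9.37011174e-04]), 'ft_force': array([-0.48112579, -0.09535329, -0.09665117]), 'wrist_torque': array([ 0.05728761,  0.03267436, -0.00465196]), 'finger_force': 0.0, 'grip_width': 0.08532054184319839}
scene {'fov_y': 56.89653644246815, 'cx': 256.35050394069634, 'cy': 185.91193681884806, 'dist': array([0.03533684, 0.        , 0.        , 0.        , 0.        ]), 'xyz': array([1.08115076, 0.65486348, 0.77114531]), 'attitude': array([ 0.31073983,  0.85284446, -0.3912381 , -0.15175583])}
side {'fov_y': 42.853676566089305, 'cx': 254.2666950736523, 'cy': 186.37854049599295, 'dist': array([-0.00014417,  0.        ,  0.        ,  0.        ,  0.        ]), 'xyz': array([ 0.04623739, -0.87226058,  0.88322765]), 'attitude': array([ 0.88167932, -0.20678229,  0.10822115, -0.41008639])}
wrist {'fov_y': 63.22533985567741, 'cx': 254.07686569924832, 'cy': 190.95077427386053, 'dist': array([-0.01902898,  0.        ,  0.        ,  0.        ,  0.        ]), 'xyz': array([0.67459777, 0.06927444, 0.37287443]), 'attitude': array([ 9.90730219e-01,  4.64824350e-04, -1.34145624e-03,  1.35836731e-01])}
```

View pics/scene0.png

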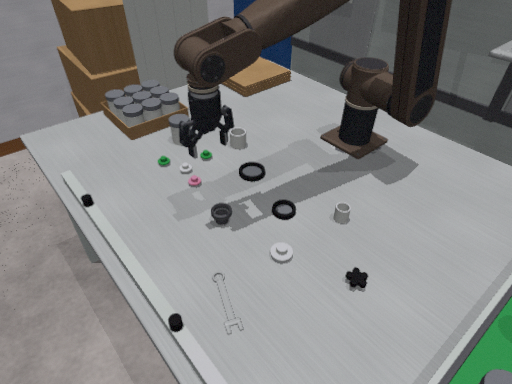

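View pics/side0.png

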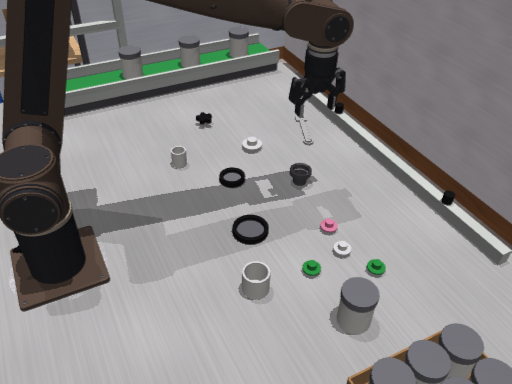

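View pics/wrist0.png

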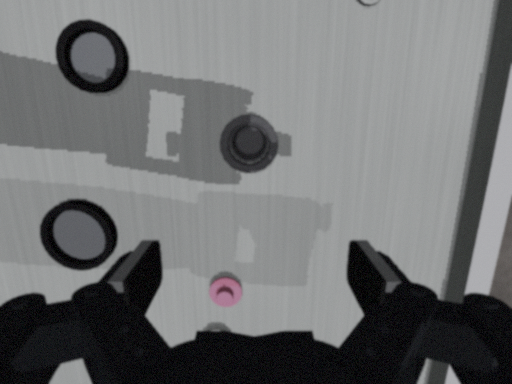

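The pictures show, as scene / side pixels: wide holder (252,171)/(251,229), narrow holder (284,209)/(232,177), large jar (238,133)/(256,271), insert cup (221,211)/(300,172), large lid (282,250)/(252,143), small jar (343,208)/(179,150) and small lid (186,167)/(342,247). Next I cast rays through these.

```bash
cat > h.py <<'E'
from station import robot, viewer, job
import cv2, numpy as np
from scipy.spatial.transform import Rotation as R
def ray(m,uv,shape=(384,512)):
    f=shape[0]/2/np.tan(np.radians(m["fov_y"])/2)
    K=np.array([[f,0,m["cx"]],[0,f,m["cy"]],[0,0,1]])
    p=cv2.undistortPoints(np.array([[uv]],float),K,np.array(m["dist"]))[0,0]
    d=R.from_quat(m["attitude"]).apply([p[0],p[1],1.]); return np.array(m["xyz"]),d
def onplane(m,uv,z):
    o,d=ray(m,uv); return o+d*(z-o[2])/d[2]
def project(m,P):
    f=192/np.tan(np.radians(m["fov_y"])/2)
    K=np.array([[f,0,m["cx"]],[0,f,m["cy"]],[0,0,1]])
    Ri=R.from_quat(m["attitude"]).inv(); t=-Ri.apply(m["xyz"])
    return cv2.projectPoints(np.array(P,float).reshape(-1,1,3),Ri.as_rotvec(),t,K,np.array(m["dist"]))[0][:,0]
def rect(img,m,z,x0,x1,y0,y1,mm=1.0):
    "top-down view of plane z: col = (y1-y)/mm, row=(x1-x)/mm"
    ys=np.arange(y1,y0,-mm/1000); xs=np.arange(x1,x0,-mm/1000)
    Y,X=np.meshgrid(ys,xs); P=np.stack([X,Y,0*X+z],-1)
    q=project(m,P).reshape(*X.shape,2).astype(np.float32)
    return cv2.remap(img,q[...,0],q[...,1],cv2.INTER_LINEAR)
E
python3 - <<'E'
from h import *
S,D=viewer.camera_model("scene"),viewer.camera_model("side")
o={"wide":((252,171),(251,229),.018),"narrow":((284,209),(232,177),.018),"ljar":((238,133),(256,271),.062),"cup":((221,211),(300,172),.046),
"llid":((282,251),(252,144),.017),"sjar":((343,208),(179,150),.052),"slid":((186,169),(342,249),.015),"fin":((180,121),(359,292),.098),"knob":((357,278),(204,118),.032)}
for k,(a,b,z) in o.items():
    print(k,onplane(S,a,z).round(3),onplane(D,b,z).round(3))
E
```

```text
wide [ 0.458 -0.081  0.018] [ 0.45  -0.1    0.018]
narrow [0.503 0.125 0.018] [0.495 0.108 0.018]
ljar [ 0.387 -0.248  0.062] [ 0.382 -0.259  0.062]
cup [0.672 0.034 0.046] [0.661 0.016 0.046]
llid [0.619 0.238 0.017] [0.62  0.231 0.017]
sjar [0.392 0.256 0.052] [0.392 0.249 0.052]
slid [ 0.625 -0.238  0.015] [ 0.619 -0.254  0.015]
fin [ 0.537 -0.402  0.098] [ 0.528 -0.425  0.098]
knob [0.544 0.426 0.032] [0.535 0.41  0.032]
```

```bash
cat >> h.py <<'E'
def blobs(img,mask,m,z,amin=150):
    mask=cv2.morphologyEx(mask.astype(np.uint8)*255,cv2.MORPH_OPEN,np.ones((3,3)))
    out=[]
    for c in cv2.findContours(mask,cv2.RETR_EXTERNAL,cv2.CHAIN_APPROX_NONE)[0]:
        if cv2.contourArea(c)<amin or len(c)<8: continue
        # rim points cast on plane z, then circle there
        P=np.array([onplane(m,p[0].astype(float),z)[:2] for p in c])
        (cx,cy),r=cv2.minEnclosingCircle((P*1000).astype(np.float32))
        e=cv2.fitEllipse((P*1000).astype(np.float32))
        print(np.round(c.mean((0,1))),"enc",round(cx,1),round(cy,1),"d",round(2*r,1),"ell",np.round(e[0],1),np.round(e[1],1))
E
python3 - <<'E'
from h import *
m=viewer.camera_model("wrist"); img=cv2.imread("pics/wrist0.png")
g=img.max(2).astype(int)
print(robot.observe()["tool_pos"])
for z in(.018,.046):
    print(z); mk=(g<60); mk[240:,320:]=0; mk[:,440:]=0; mk[290:]=0; mk[235:,125:]=0; blobs(img,mk,m,z)
h,s,v=cv2.split(cv2.cvtColor(img,cv2.COLOR_BGR2HSV)); print("sub",img[56,60],img[56,92],img[143,232],img[120,150],img[200,300])
E
```

```text
[6.74481280e-01 9.09710973e-05 2.30234694e-01]
0.018
[106. 278.] enc 479.8 -139.5 d 76.7 ell [ 482.3 -144.1] [30.6 64.5]
[ 78. 234.] enc 455.9 -87.5 d 98.1 ell [455.8 -87.3] [88.3 97.6]
[246. 146.] enc 667.0 22.9 d 60.2 ell [665.3  21. ] [49.  54.3]
[92. 57.] enc 501.6 117.7 d 77.3 ell [501.  117.3] [70.8 76.3]
0.046
[106. 278.] enc 495.2 -123.0 d 70.6 ell [ 497.4 -127.2] [28.2 59.4]
[ 78. 234.] enc 473.2 -75.1 d 90.4 ell [473.1 -75. ] [81.3 89.9]
[246. 146.] enc 667.6 26.5 d 55.5 ell [666.1  24.8] [45.1 50. ]
[92. 57.] enc 515.2 113.9 d 71.2 ell [514.7 113.5] [65.2 70.3]
sub [28 24 25] [116 112 110] [40 38 38] [150 150 148] [145 144 143]
```

```bash
python3 -m pendant '[[[-25,-24,0,0,0,0,1],[-28,-24,0,0,0,0,1],[-28,-24,0,0,0,0,1],[-28,-24,0,0,0,0,1],[-28,-24,0,0,0,0,1],[-28,-24,0,0,0,0,1],[-28,-24,0,0,0,0,1],[-28,-24,0,0,0,0,1],[-28,-24,0,0,0,0,1],[-28,-24,0,0,0,0,1],[-28,-24,0,0,0,0,1],[-25,-20,0,0,0,0,1]]]'; python3 - <<'E'
from h import *
print(robot.observe()["tool_pos"],robot.observe()["clock"])
m=viewer.camera_model("wrist")
cv2.imwrite("pics/w1.png",viewer.get_image("wrist")[:,:,::-1])
print(m["xyz"],project(m,[[.385,-.255,.062],[.453,-.086,.018]]))
E
```

```text
clock: 1.15
tool_pos: [0.3892, -0.3311, 0.2311]
eef_rot: [0.707, 0.707, -0.0, -0.0]
ft_force: [-0.4, 0.8, 0.2]
grip_width: 0.0854
finger_force: 0.0
[ 0.38916389 -0.331094    0.23111564] 1.15
[ 0.38914152 -0.26190417  0.37394152] [[250.08135302  96.32950575]
 [320.80204894 -84.74164065]]
```

View pics/w1.png

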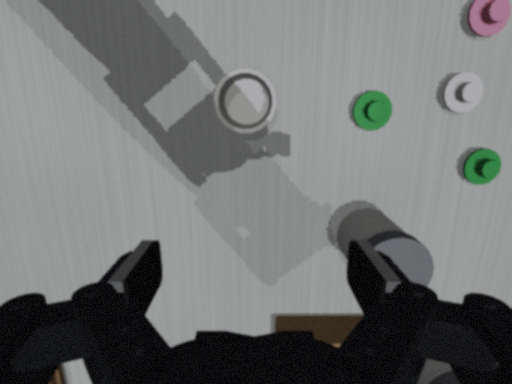

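```bash
cat >> h.py <<'E'
def circ(img,m,z,xy,d,win=40,mm=.5):
    "Hough circle of diameter d (mm) in the rectified plane z near xy"
    hw=win/1000+d/2000
    r=rect(img,m,z,xy[0]-hw,xy[0]+hw,xy[1]-hw,xy[1]+hw,mm)
    g=cv2.GaussianBlur(cv2.cvtColor(r,cv2.COLOR_BGR2GRAY),(5,5),1)
    c=cv2.HoughCircles(g,cv2.HOUGH_GRADIENT_ALT,1,5,param1=120,param2=.4,minRadius=int(d/2/mm*.92),maxRadius=int(d/2/mm*1.1))
    if c is None: return "none"
    return [(round((xy[0]+hw)*1000-a[1]*mm,1),round((xy[1]+hw)*1000-a[0]*mm,1),round(2*a[2]*mm,1)) for a in c.reshape(-1,c.shape[-1])[:3]]
E
python3 - <<'E'
from h import *
m=viewer.camera_model("wrist"); img=cv2.imread("pics/w1.png")
a=onplane(m,(246,100.5),.062); print(a,[np.linalg.norm(onplane(m,p,.062)-a)*2 for p in((214,100),(278,100),(246,68),(246,133))])
for d in(62,52): print(d,circ(img,m,.062,(.385,-.255),d,20))
b=onplane(m,(463,91),.015);print("slid",b,circ(img,m,.015,b[:2],44,15),circ(img,m,.029,b[:2],22,15))
for p in ((372,110),(482,166),(489,15)): print(onplane(m,p,.015))
E
```

```text
[ 0.3784189  -0.26318099  0.062     ] [np.float64(0.06156342009289154), np.float64(0.06151626563295932), np.float64(0.05872147912145699), np.float64(0.06181611444722792)]
62 [(np.float32(376.5), np.float32(-264.0), np.float32(60.3))]
52 [(np.float32(376.0), np.float32(-262.5), np.float32(51.1))]
slid [ 0.61680209 -0.25274408  0.015     ] [(np.float64(618.3), np.float64(-253.2), np.float32(43.2)), (np.float64(609.8), np.float64(-252.2), np.float32(45.1))] none
[ 0.51764081 -0.27330391  0.015     ]
[ 0.65429108 -0.3370186   0.015     ]
[ 0.63159247 -0.17658149  0.015     ]
```

```bash
python3 -m pendant '[[[22,-4,0,0,0,0,1],[23,-4,0,0,0,0,1],[23,-4,10,0,0,0,1],[0,0,25,0,0,0,1],[0,0,30,0,0,0,1],[0,0,30,0,0,0,1],[0,0,30,0,0,0,1],[0,0,30,0,0,0,1],[0,0,25,0,0,0,1],[0,0,18,0,0,0,1],[0,0,10,0,0,0,1],[0,0,0,0,0,0,1]]]'; python3 -m pendant '[[[0,0,0,0,0,0,0.5],[0,0,0,0,0,0,0.5],[0,0,0,0,0,0,0.5],[0,0,0,0,0,0,0.5],[0,0,0,0,0,0,0.5],[0,0,0,0,0,0,0.5]]]' 40
```

```text
clock: 2.2
tool_pos: [0.3776, -0.2603, 0.021]
eef_rot: [0.707, 0.707, 0.0, -0.003]
ft_force: [0.4, 0.5, 0.1]
grip_width: 0.0854
finger_force: 0.0
clock: 2.7
tool_pos: [0.3802, -0.2632, 0.0251]
eef_rot: [0.707, 0.707, -0.0, 0.002]
ft_force: [0.3, -0.1, 7.0]
grip_width: 0.0617
finger_force: 44.0
```

```bash
python3 -m pendant '[[[0,0,-10,0,0,0,0.5],[0,0,-20,0,0,0,0.5],[0,0,-30,0,0,0,0.5],[0,0,-30,0,0,0,0.5],[10,10,-20,0,0,0,0.5],[20,15,0,0,0,0,0.5],[20,15,0,0,0,0,0.5],[20,15,0,0,0,0,0.5],[20,15,0,0,0,0,0.5],[10,5,0,0,0,0,0.5],[0,0,0,0,0,0,0.5],[0,0,0,0,0,0,0.5]]]'; python3 - <<'E'
from h import *
m=viewer.camera_model("wrist"); im=viewer.get_image("wrist")[:,:,::-1]
cv2.imwrite("pics/w2.png",im); im=np.ascontiguousarray(im)
for z,d in((.018,92),(.018,72)): print(d,circ(im,m,z,(.453,-.086),d,15))
print(project(m,[[.453,-.086,.018]]))
E
```

```text
clock: 3.7
tool_pos: [0.4535, -0.1617, 0.1332]
eef_rot: [0.707, 0.708, -0.0, -0.0]
ft_force: [-0.3, 0.2, -1.2]
grip_width: 0.0616
finger_force: 43.8
92 [(np.float32(451.0), np.float32(-92.5), np.float32(90.1)), (np.float32(455.0), np.float32(-102.5), np.float32(92.2)), (np.float32(464.5), np.float32(-91.0), np.float32(91.8))]
72 [(np.float32(453.0), np.float32(-90.5), np.float32(70.7)), (np.float32(443.0), np.float32(-93.5), np.float32(73.2)), (np.float32(455.5), np.float32(-80.0), np.float32(72.0))]
[[254.04233693  95.22718176]]
```

View pics/w2.png

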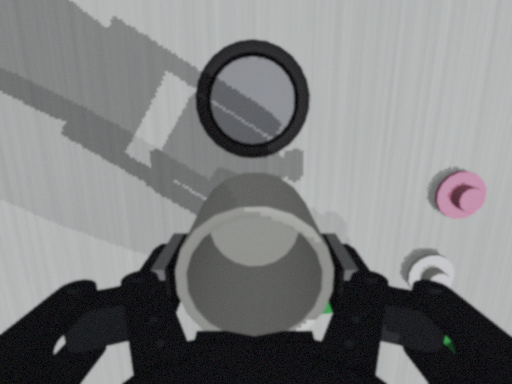

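```bash
python3 - <<'E'
from h import *
m=viewer.camera_model("wrist"); im=cv2.imread("pics/w2.png")
print(onplane(m,(253,98.5),.018),onplane(m,(253,99.5),.006))
for d in(62,52):print(circ(im,m,.172,(.4535,-.1617),d,12))
g=im.max(2); mk=(g<60); mk[160:]=0; blobs(im,mk,m,.018)
mk2=(g>=60).astype(np.uint8); mk2[:,:150]=0; n,l,st,c=cv2.connectedComponentsWithStats(mk2); i=l[100,253]; print(st[i],c[i],onplane(m,c[i],.006),onplane(m,c[i],.012))
print(onplane(m,(255,208),.172),onplane(m,(176,270),.172),onplane(m,(334,270),.172))
E
```

```text
[ 0.45214567 -0.08903014  0.018     ] [ 0.45208849 -0.08964445  0.006     ]
[(np.float32(452.0), np.float32(-157.7), np.float32(61.0)), (np.float32(449.5), np.float32(-148.7), np.float32(63.3))]
[(np.float32(455.0), np.float32(-156.7), np.float32(52.1))]
[252.  98.] enc 451.3 -91.1 d 89.3 ell [451.2 -91. ] [87.9 88.3]
[ 210   56   85   88 5904] [252.46747967  99.43411247] [ 0.45164549 -0.08959205  0.006     ] [ 0.45168392 -0.08966842  0.012     ]
[ 0.45358172 -0.12838333  0.172     ] [ 0.42409265 -0.15288244  0.172     ] [ 0.48313275 -0.1527831   0.172     ]
```

```bash
python3 -m pendant '[[[14,0,0,0,0,0,0.5],[20,-1,0,0,0,0,0.5],[20,0,0,0,0,0,0.5],[14,0,0,0,0,0,0.5],[0,0,12,0,0,0,0.5],[0,0,18,0,0,0,0.5],[0,0,20,0,0,0,0.5],[0,0,20,0,0,0,0.5],[0,0,15,0,0,0,0.5],[0,0,8,0,0,0,0.5],[0,0,4,0,0,0,0.5],[0,0,0,0,0,0,0.5]]]'; python3 - <<'E'
from h import *
print([robot.observe()[k] for k in("tool_pos","ft_force")])
E
```

```text
clock: 4.75
tool_pos: [0.4524, -0.0945, 0.0358]
eef_rot: [0.708, 0.707, -0.0, -0.001]
ft_force: [-1.2, -0.1, -1.1]
grip_width: 0.0614
finger_force: 43.8
[array([ 0.45237055, -0.09449314,  0.03578821]), array([-1.17712526, -0.13838326, -1.14416731])]
```

```bash
python3 -m pendant '[[[1,0,2,0,0,0,0.5],[0,0,2,0,0,0,0.5],[0,0,1,0,0,0,0.5],[0,0,1,0,0,0,0.5]]]';  python3 - <<'E'
from h import *
cv2.imwrite("pics/sc3.png",cv2.resize(viewer.get_image("side")[170:320,150:350,::-1],None,fx=3,fy=3))
E
```

```text
clock: 5.08
tool_pos: [0.4535, -0.0931, 0.0311]
eef_rot: [0.707, 0.707, 0.0, 0.001]
ft_force: [-2.8, 1.5, 11.1]
grip_width: 0.0613
finger_force: 44.8
```

View pics/sc3.png

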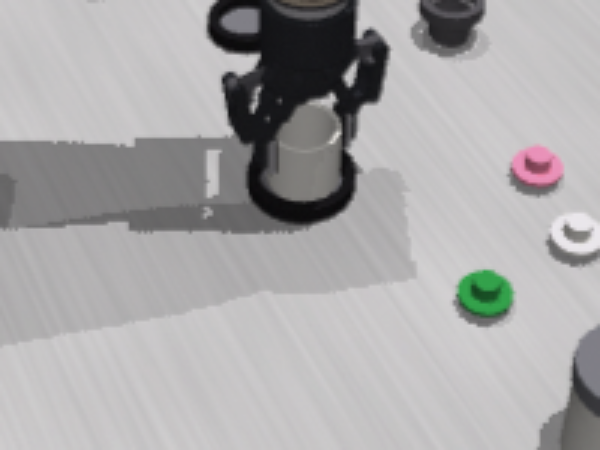

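The jar stands in the wide recess (crop ~(300,170)) and the wrist force shows contact. I release it and go on to the cup.

```bash
python3 -m pendant '[[[0,0,0,0,0,0,1],[0,0,0,0,0,0,1],[0,0,0,0,0,0,1],[0,0,0,0,0,0,1],[0,0,-10,0,0,0,1],[0,0,-20,0,0,0,1],[0,0,-30,0,0,0,1],[0,0,-30,0,0,0,1],[0,0,-30,0,0,0,1],[0,0,-20,0,0,0,1],[0,0,0,0,0,0,1],[0,0,0,0,0,0,1]]]'; python3 - <<'E'
from h import *
m=viewer.camera_model("side"); im=viewer.get_image("side")[:,:,::-1].copy()
w=viewer.camera_model("wrist"); iw=viewer.get_image("wrist")[:,:,::-1].copy()
cv2.imwrite("pics/w4.png",iw); print(robot.observe()["tool_pos"])
for d in(62,52): print(circ(im,m,.068,(.452,-.09),d,15),circ(iw,w,.068,(.452,-.09),d,15))
E
python3 -m pendant '[[[0,10,-10,0,0,0,1],[5,25,-15,0,0,0,1],[6,30,-20,0,0,0,1],[6,30,-5,0,0,0,1],[6,30,0,0,0,0,1],[6,30,0,0,0,0,1],[6,30,0,0,0,0,1],[6,20,0,0,0,0,1],[2,8,0,0,0,0,1],[0,0,0,0,0,0,1]]]'; python3 - <<'E'
from h import *
w=viewer.camera_model("wrist"); iw=viewer.get_image("wrist")[:,:,::-1].copy()
cv2.imwrite("pics/w5.png",iw); print(robot.observe()["tool_pos"])
for d in(62,44): print(circ(iw,w,.046,(.667,.026),d,15))
mk=iw.max(2)<60; mk[200:]=0; blobs(iw,mk,w,.046)
E
```

```text
clock: 6.13
tool_pos: [0.4539, -0.0933, 0.1724]
eef_rot: [0.707, 0.707, 0.001, 0.002]
ft_force: [1.2, -0.6, -0.7]
grip_width: 0.0856
finger_force: 0.0
[ 0.45220858 -0.09261661  0.16944121]
[(np.float32(454.5), np.float32(-91.0), np.float32(61.2))] [(np.float32(452.0), np.float32(-90.0), np.float32(62.0)), (np.float32(455.0), np.float32(-81.5), np.float32(64.1))]
[(np.float32(453.0), np.float32(-89.0), np.float32(52.2))] [(np.float32(451.0), np.float32(-88.5), np.float32(52.2)), (np.float32(450.5), np.float32(-75.0), np.float32(52.5)), (np.float32(460.0), np.float32(-74.0), np.float32(52.8))]
clock: 7.07
tool_pos: [0.6661, -0.0494, 0.2175]
eef_rot: [0.707, 0.707, -0.001, -0.002]
ft_force: [-0.9, -0.4, -0.1]
grip_width: 0.0852
finger_force: 0.0
[ 0.66519598 -0.04971184  0.21801195]
[(np.float32(667.5), np.float32(27.0), np.float32(61.0))]
[(np.float32(667.5), np.float32(28.5), np.float32(44.0)), (np.float32(674.5), np.float32(30.5), np.float32(44.0)), (np.float32(660.5), np.float32(27.0), np.float32(44.8))]
[ 76. 178.] enc 475.0 -69.0 d 82.9 ell [476.3 -64.3] [47.7 74.4]
[253. 100.] enc 663.9 23.8 d 47.7 ell [664.2  24.7] [36.4 43.5]
[90. 20.] enc 514.4 107.3 d 70.5 ell [515.2 100.7] [45.5 64.2]
```

```bash
python3 -c "
import cv2,numpy as np
cv2.imwrite('pics/v5.png',np.hstack([cv2.imread('pics/w4.png'),cv2.imread('pics/w5.png')])[:, :][::1,::1][:,:]) 
a=cv2.imread('pics/v5.png'); cv2.imwrite('pics/v5.png',cv2.resize(a,(800,300)))"
```

```text
(no output)
```

View pics/v5.png

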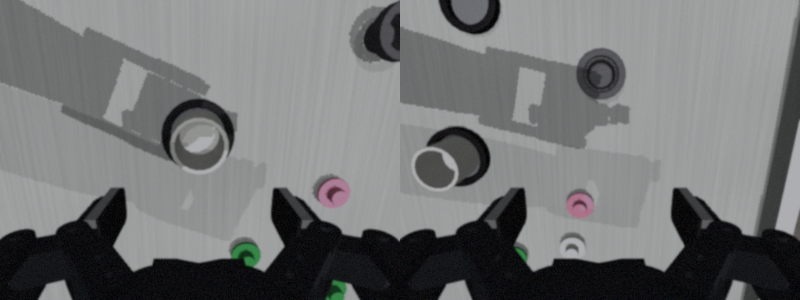

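The jar is upright in the wide holder, centred at about (0.452,-0.090). The cup is at right-image (600,74), which gives (0.667,0.027).

```bash
python3 -m pendant '[[[20,1,0,0,0,0,1],[28,1,0,0,0,0,1],[20,0,10,0,0,0,1],[9,0,22,0,0,0,1],[0,0,30,0,0,0,1],[0,0,30,0,0,0,1],[0,0,30,0,0,0,1],[0,0,30,0,0,0,1],[0,0,25,0,0,0,1],[0,0,18,0,0,0,1],[0,0,9,0,0,0,1],[0,0,0,0,0,0,1]]]'; python3 -m pendant '[[[0,0,0,0,0,0,0.5],[0,0,0,0,0,0,0.5],[0,0,0,0,0,0,0.5],[0,0,0,0,0,0,0.5],[0,0,0,0,0,0,0.5],[0,0,0,0,0,0,0.5]]]' 40
```

```text
clock: 8.12
tool_pos: [0.6647, 0.0267, 0.0133]
eef_rot: [0.707, 0.707, -0.002, -0.003]
ft_force: [-0.3, 0.1, 0.7]
grip_width: 0.0854
finger_force: 0.0
clock: 8.62
tool_pos: [0.6697, 0.0268, 0.0189]
eef_rot: [0.707, 0.707, 0.001, 0.002]
ft_force: [-0.7, 0.3, 6.5]
grip_width: 0.0599
finger_force: 43.8
```

```bash
python3 -m pendant '[[[0,0,-10,0,0,0,0.5],[0,0,-20,0,0,0,0.5],[0,0,-30,0,0,0,0.5],[0,0,-30,0,0,0,0.5],[0,0,-30,0,0,0,0.5],[-5,-15,-20,0,0,0,0.5],[-12,-25,-10,0,0,0,0.5],[-14,-30,0,0,0,0,0.5],[-14,-30,0,0,0,0,0.5],[-14,-30,0,0,0,0,0.5],[-14,-30,0,0,0,0,0.5],[-12,-25,0,0,0,0,0.5]]]';  python3 - <<'E'
from h import *
w=viewer.camera_model("wrist"); iw=viewer.get_image("wrist")[:,:,::-1].copy()
cv2.imwrite("pics/w6.png",iw); t=robot.observe()["tool_pos"]; print(t)
for d in(62,44): print(circ(iw,w,t[2]+.0325,t[:2],d,12))
for d in(62,52): print(circ(iw,w,.068,(.452,-.09),d,15))
E
```

```text
clock: 9.62
tool_pos: [0.4806, -0.0581, 0.1661]
eef_rot: [0.707, 0.707, -0.0, -0.001]
ft_force: [0.1, -0.7, -0.5]
grip_width: 0.0599
finger_force: 43.5
[ 0.4768954  -0.05891415  0.16499293]
[(np.float64(480.9), np.float64(-53.4), np.float32(60.9)), (np.float64(467.9), np.float64(-51.9), np.float32(62.3))]
[(np.float64(479.9), np.float64(-52.9), np.float32(42.9)), (np.float64(482.4), np.float64(-43.4), np.float32(43.4)), (np.float64(478.9), np.float64(-58.9), np.float32(44.8))]
none
none
```

View pics/w6.png

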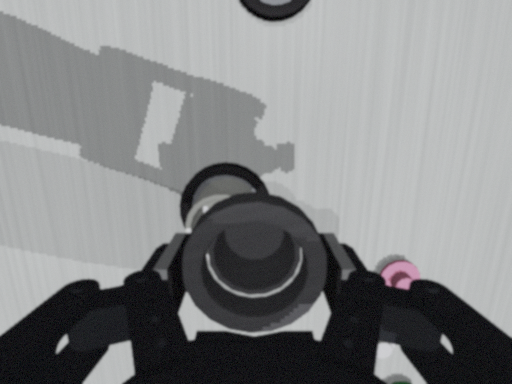

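Cup is upright in the fingers at (255,262). I position it just above the jar, then check both fixed views.

```bash
python3 -m pendant '[[[-10,-3,0,0,0,0,0.5],[-10,-3,0,0,0,0,0.5],[0,0,0,0,0,0,0.5],[0,0,0,0,0,0,0.5]]]'; python3 - <<'E'
from h import *
w=viewer.camera_model("wrist"); iw=viewer.get_image("wrist")[:,:,::-1].copy()
cv2.imwrite("pics/w7.png",iw)
t=np.mean([robot.observe()["tool_pos"] for _ in range(1)],0); print(t)
for d in(62,44): print(circ(iw,w,t[2]+.0305,t[:2],d,12))
E
```

```text
clock: 10.0
tool_pos: [0.4777, -0.0786, 0.1667]
eef_rot: [0.707, 0.707, 0.0, 0.0]
ft_force: [0.5, 0.5, -1.0]
grip_width: 0.0599
finger_force: 43.5
[ 0.47773853 -0.07823615  0.16657878]
[(np.float64(476.7), np.float64(-74.7), np.float32(61.3)), (np.float64(466.2), np.float64(-80.2), np.float32(63.1))]
[(np.float64(477.7), np.float64(-75.7), np.float32(42.9)), (np.float64(479.2), np.float64(-65.2), np.float32(42.6))]
```

```bash
python3 -m pendant '[[[-5,-8,0,0,0,0,0.5],[-5,-9,0,0,0,0,0.5],[-4,-8,0,0,0,0,0.5],[0,0,8,0,0,0,0.5],[0,0,16,0,0,0,0.5],[0,0,18,0,0,0,0.5],[0,0,16,0,0,0,0.5],[0,0,8,0,0,0,0.5],[0,0,0,0,0,0,0.5],[0,0,0,0,0,0,0.5]]]'; python3 - <<'E'
from h import *
print(robot.observe()["tool_pos"])
S,D=viewer.camera_model("scene"),viewer.camera_model("side")
a=viewer.get_image("scene")[:,:,::-1];b=viewer.get_image("side")[:,:,::-1]
pa,pb=[project(m,[[.452,-.09,.08]])[0].astype(int) for m in(S,D)]
cr=[cv2.resize(i[p[1]-50:p[1]+50,p[0]-50:p[0]+50],(400,400),interpolation=cv2.INTER_CUBIC) for i,p in((a,pa),(b,pb))]
cv2.imwrite("pics/v8.png",np.hstack(cr)); print(pa,pb)
E
```

```text
clock: 10.88
tool_pos: [0.4517, -0.0919, 0.1]
eef_rot: [0.707, 0.707, -0.0, -0.0]
ft_force: [0.2, -1.1, -0.4]
grip_width: 0.0601
finger_force: 43.6
[ 0.45174024 -0.09189757  0.10002897]
[251 154] [250 207]
```

View pics/v8.png

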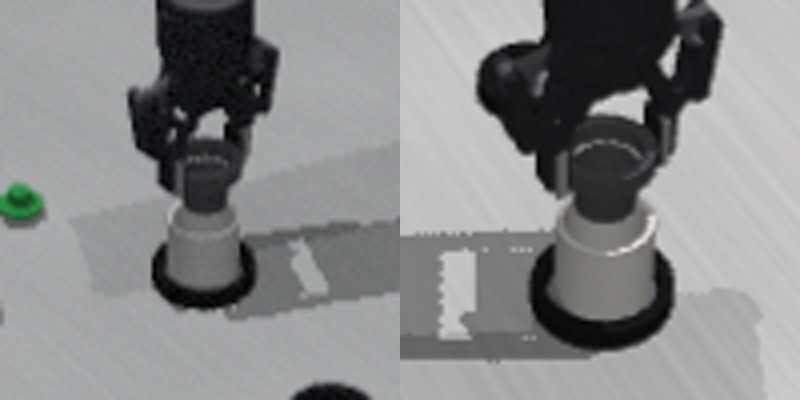

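Cup foot is in line with the jar mouth in both views (206 vs 203.5 px left, 606 vs 604.5 px right), about 1 mm off. I lower it.

```bash
python3 -m pendant '[[[0,0,5,0,0,0,0.5],[0,0,8,0,0,0,0.5],[0,0,8,0,0,0,0.5],[0,0,8,0,0,0,0.5],[0,0,6,0,0,0,0.5],[0,0,3,0,0,0,0.5],[0,0,2,0,0,0,0.5],[0,0,0,0,0,0,0.5]]]'; python3 -m pendant '[[[0,0,2,0,0,0,0.5],[0,0,2,0,0,0,0.5],[0,0,0,0,0,0,0.5]]]'
```

```text
clock: 11.65
tool_pos: [0.455, -0.0929, 0.0623]
eef_rot: [0.707, 0.707, 0.002, 0.003]
ft_force: [1.0, 0.2, 7.9]
grip_width: 0.0601
finger_force: 47.9
clock: 11.9
tool_pos: [0.4571, -0.0936, 0.0617]
eef_rot: [0.707, 0.707, 0.002, 0.005]
ft_force: [-2.8, 2.7, 21.7]
grip_width: 0.0601
finger_force: 53.6
```

```bash
cat > v.py <<'E'
from h import *; import sys
S,D=viewer.camera_model("scene"),viewer.camera_model("side")
a=viewer.get_image("scene")[:,:,::-1];b=viewer.get_image("side")[:,:,::-1]
P=[float(x) for x in sys.argv[2:5]]
cr=[]
for m,i in((S,a),(D,b)):
    p=project(m,[P])[0].astype(int); y0=max(p[1]-40,0);x0=max(p[0]-40,0); c=i[y0:y0+80,x0:x0+80]; cr.append(cv2.resize(c,(400,400),interpolation=cv2.INTER_CUBIC)); print(x0,y0)
cv2.imwrite(sys.argv[1],np.hstack(cr)); print(robot.observe()["tool_pos"],robot.observe()["ft_force"])
E
python3 v.py pics/v9.png .452 -.09 .07
```

```text
211 116
210 171
[ 0.45714392 -0.09359431  0.06166722] [-2.65116089  2.81786596 21.64961789]
```

View pics/v9.png

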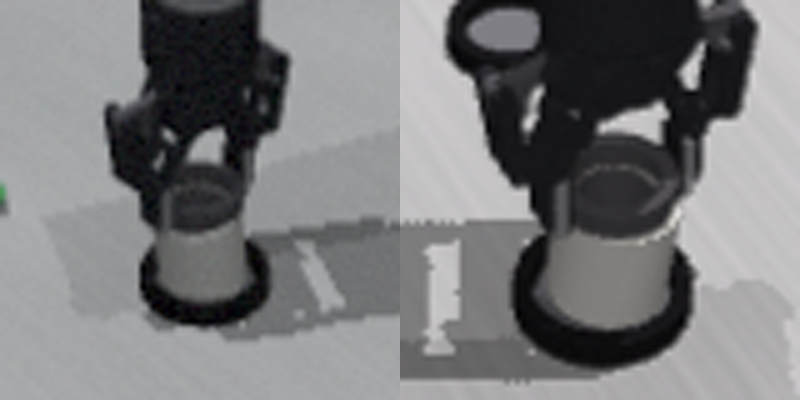

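The pads have closed to 60 mm and their tips rest on the 62 mm jar rim, so the cup sits a few mm high but captured in the mouth. I unload it, then release so that it drops home.

```bash
python3 -m pendant '[[[0,0,-3,0,0,0,0.5],[0,0,0,0,0,0,0.5],[0,0,0,0,0,0,0.5]]]' 20; python3 -m pendant '[[[0,0,0,0,0,0,0.8],[0,0,0,0,0,0,0.9],[0,0,0,0,0,0,1],[0,0,0,0,0,0,1],[0,0,-10,0,0,0,1],[0,0,-20,0,0,0,1],[0,0,-30,0,0,0,1],[0,0,-30,0,0,0,1],[0,0,-30,0,0,0,1],[0,0,-10,0,0,0,1],[0,0,0,0,0,0,1],[0,0,0,0,0,0,1]]]';python3 v.py pics/v10.png .452 -.09 .07; python3 - <<'E'
from h import *
w=viewer.camera_model("wrist"); iw=viewer.get_image("wrist")[:,:,::-1].copy(); cv2.imwrite("pics/w10.png",iw)
for d in(62,44): print(circ(iw,w,.084,(.452,-.09),d,12))
a=cv2.imread("pics/v10.png"); iw=cv2.resize(iw[20:340,100:420],(400,400)); cv2.imwrite("pics/v10.png",cv2.resize(np.hstack([a,iw]),(798,266)))
E
```

```text
clock: 12.25
tool_pos: [0.4556, -0.093, 0.0622]
eef_rot: [0.707, 0.707, 0.002, 0.004]
ft_force: [0.2, 1.6, 10.1]
grip_width: 0.0602
finger_force: 49.1
clock: 13.25
tool_pos: [0.4518, -0.0919, 0.1891]
eef_rot: [0.707, 0.707, 0.0, 0.0]
ft_force: [-0.3, 0.2, -0.4]
grip_width: 0.0857
finger_force: 0.0
211 116
210 171
[ 0.45068473 -0.09142963  0.18709074] [-0.38742874 -0.52850369 -0.02001975]
[(np.float32(452.5), np.float32(-90.5), np.float32(61.5)), (np.float32(448.0), np.float32(-80.5), np.float32(63.0)), (np.float32(453.5), np.float32(-75.5), np.float32(62.4))]
[(np.float32(461.5), np.float32(-81.0), np.float32(43.4)), (np.float32(451.5), np.float32(-89.0), np.float32(44.1)), (np.float32(453.0), np.float32(-79.5), np.float32(44.4))]
```

View pics/v10.png

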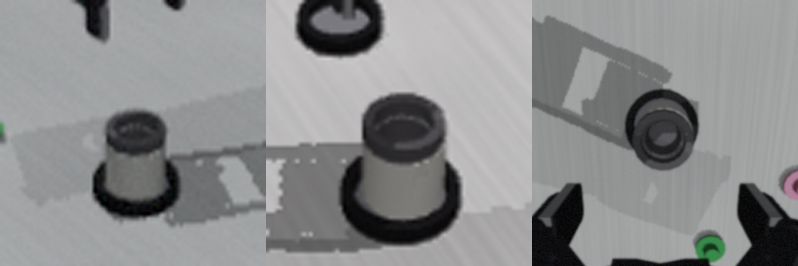

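Insert is home: collar flush on the jar rim and coaxial at (0.452,-0.090). Next the large lid.

```bash
python3 -m pendant '[[[12,8,-15,0,0,0,1],[25,17,-15,0,0,0,1],[28,19,-10,0,0,0,1],[28,19,0,0,0,0,1],[28,19,0,0,0,0,1],[28,19,0,0,0,0,1],[28,19,0,0,0,0,1],[28,19,0,0,0,0,1],[25,17,0,0,0,0,1],[17,12,0,0,0,0,1],[0,0,0,0,0,0,1],[0,0,0,0,0,0,1]]]'; cat > L.py <<'E'
from h import *; import sys
x,y,z,d=[float(v) for v in sys.argv[1:5]]
t=robot.observe()["tool_pos"]; w=viewer.camera_model("wrist"); iw=viewer.get_image("wrist")[:,:,::-1].copy(); cv2.imwrite(sys.argv[5],iw)
print(t,robot.observe()["clock"])
print(circ(iw,w,z,(x,y),d,20))
# bright, unsaturated blob, threshold against local table
p=project(w,[[x,y,z]])[0].astype(int); g=cv2.cvtColor(iw,cv2.COLOR_BGR2GRAY).astype(int)
print(p,"table",np.median(g[max(p[1]-80,0):p[1]+80,max(p[0]-80,0):p[0]+80]))
med=np.median(g[max(p[1]-80,0):p[1]+80,max(p[0]-80,0):p[0]+80])
blobs(iw,(g>med+22),w,z)
E
python3 L.py .62 .235 .017 62 pics/w11.png
```

```text
clock: 14.4
tool_pos: [0.6193, 0.1557, 0.2265]
eef_rot: [0.706, 0.708, -0.002, -0.001]
ft_force: [0.0, -0.4, -0.3]
grip_width: 0.0853
finger_force: 0.0
[0.61926305 0.15567232 0.22653438] 14.45
[(np.float32(618.5), np.float32(238.0), np.float32(62.3))]
[256  93] table 153.0
```

```bash
python3 -m pendant '[[[24,-1,0,0,0,0,0.7],[32,0,0,0,0,0,0.7],[20,0,10,0,0,0,0.7],[8,0,22,0,0,0,0.7],[0,0,30,0,0,0,0.7],[0,0,30,0,0,0,0.7],[0,0,30,0,0,0,0.7],[0,0,30,0,0,0,0.7],[0,0,25,0,0,0,0.7],[0,0,18,0,0,0,0.7],[0,0,10,0,0,0,0.7],[0,0,0,0,0,0,0.7]]]';python3 -m pendant '[[[0,0,0,0,0,0,0.7],[0,0,0,0,0,0,0.7]]]'
```

```text
clock: 15.45
tool_pos: [0.6164, 0.2373, 0.0208]
eef_rot: [0.708, 0.707, -0.003, -0.002]
ft_force: [-0.1, -1.0, -1.1]
grip_width: 0.0597
finger_force: 0.0
clock: 15.62
tool_pos: [0.6202, 0.2389, 0.0261]
eef_rot: [0.707, 0.707, 0.001, 0.001]
ft_force: [-0.1, 0.0, -0.3]
grip_width: 0.0597
finger_force: 0.0
```

```bash
python3 -m pendant '[[[0,0,3,0,0,0,0.6],[0,0,2,0,0,0,0.5],[0,0,0,0,0,0,0.5],[0,0,0,0,0,0,0.5]]]'
```

```text
clock: 15.95
tool_pos: [0.6191, 0.2391, 0.0197]
eef_rot: [0.707, 0.707, 0.0, 0.0]
ft_force: [0.2, 0.6, -0.8]
grip_width: 0.0425
finger_force: 0.0
```

```bash
python3 -m pendant '[[[0,0,0,0,0,0,0.2],[0,0,0,0,0,0,0.2],[0,0,0,0,0,0,0.2],[0,0,0,0,0,0,0.2],[0,0,0,0,0,0,0.2]]]' 40; python3 -m pendant '[[[0,0,-6,0,0,0,0.2],[0,0,-12,0,0,0,0.2],[0,0,-25,0,0,0,0.2],[0,0,-30,0,0,0,0.2],[0,0,-30,0,0,0,0.2],[0,0,-30,0,0,0,0.2],[0,0,-20,0,0,0,0.2],[0,0,0,0,0,0,0.2],[0,0,0,0,0,0,0.2]]]'; python3 - <<'E'
from h import *
t=robot.observe()["tool_pos"]; w=viewer.camera_model("wrist"); iw=viewer.get_image("wrist")[:,:,::-1].copy(); cv2.imwrite("pics/w12.png",iw)
print(t,circ(iw,w,t[2]-.0025,t[:2],62,12))
E
```

```text
clock: 16.37
tool_pos: [0.6194, 0.2392, 0.0198]
eef_rot: [0.707, 0.707, 0.0, 0.0]
ft_force: [0.2, -0.1, 2.6]
grip_width: 0.0279
finger_force: 39.7
clock: 17.12
tool_pos: [0.6198, 0.2392, 0.1746]
eef_rot: [0.707, 0.707, 0.002, 0.001]
ft_force: [-1.0, 0.5, -0.7]
grip_width: 0.028
finger_force: 39.5
[0.61976464 0.23920905 0.17464192] [(np.float64(618.8), np.float64(236.7), np.float32(62.2))]
```

View pics/w12.png

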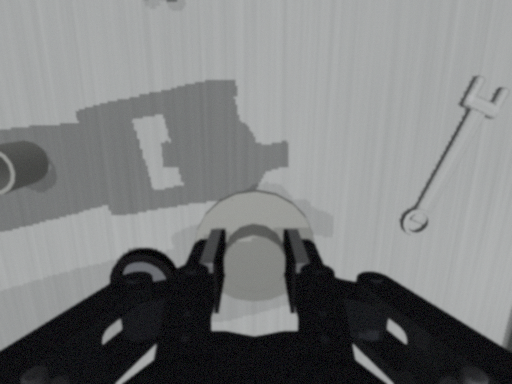

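Lid is held level by its boss, with the flange centred at (254,245), about 2 mm behind the TCP in y. I carry it over the jar.

```bash
python3 -m pendant '[[[-12,-6,0,0,0,0,0.2],[-24,-12,0,0,0,0,0.2],[-32,-16,0,0,0,0,0.2],[-34,-18,0,0,0,0,0.2],[-34,-18,0,0,0,0,0.2],[-34,-18,0,0,0,0,0.2],[-34,-18,0,0,0,0,0.2],[-34,-18,0,0,0,0,0.2],[-34,-17,0,0,0,0,0.2],[-32,-16,0,0,0,0,0.2],[-15,-8,0,0,0,0,0.2],[-8,-2,0,0,0,0,0.2]]]'; python3 -m pendant '[[[0,0,0,0,0,0,0.2],[0,0,0,0,0,0,0.2],[0,0,0,0,0,0,0.2]]]'
```

```text
clock: 18.17
tool_pos: [0.4493, -0.0892, 0.1699]
eef_rot: [0.708, 0.706, -0.001, -0.002]
ft_force: [-0.3, 0.3, 0.0]
grip_width: 0.028
finger_force: 39.6
clock: 18.42
tool_pos: [0.4521, -0.087, 0.1716]
eef_rot: [0.707, 0.707, -0.0, -0.001]
ft_force: [-0.2, -0.7, -0.3]
grip_width: 0.0282
finger_force: 39.6
```

```bash
python3 - <<'E'
from h import *
t=robot.observe()["tool_pos"]; w=viewer.camera_model("wrist"); iw=viewer.get_image("wrist")[:,:,::-1].copy()
print(t,circ(iw,w,t[2]-.0025,t[:2],62,12))
E
python3 -m pendant '[[[-1,0,8,0,0,0,0.2],[0,0,16,0,0,0,0.2],[0,0,18,0,0,0,0.2],[0,0,16,0,0,0,0.2],[0,0,8,0,0,0,0.2],[0,0,5,0,0,0,0.2],[0,0,2,0,0,0,0.2],[0,0,2,0,0,0,0.2],[0,0,0,0,0,0,0.2],[0,0,0,0,0,0,0.2]]]'
```

```text
[ 0.45209191 -0.08699652  0.17162336] [(np.float64(452.1), np.float64(-88.5), np.float32(61.2))]
clock: 19.3
tool_pos: [0.4526, -0.0892, 0.0981]
eef_rot: [0.707, 0.707, 0.0, 0.001]
ft_force: [0.9, 0.6, 0.0]
grip_width: 0.028
finger_force: 39.6
```

```bash
python3 -m pendant '[[[0,0,2,0,0,0,0.2],[0,0,2,0,0,0,0.2],[0,0,1,0,0,0,0.2],[0,0,1,0,0,0,0.2],[0,0,0,0,0,0,0.2]]]'
```

```text
clock: 19.72
tool_pos: [0.4521, -0.0891, 0.0918]
eef_rot: [0.707, 0.707, -0.0, 0.0]
ft_force: [-1.0, -0.2, 3.3]
grip_width: 0.0278
finger_force: 39.7
```

```bash
python3 -m pendant '[[[0,0,0,0,0,0,0.6],[0,0,0,0,0,0,0.6],[0,0,0,0,0,0,0.6],[0,0,-5,0,0,0,0.7],[0,0,-15,0,0,0,0.8],[0,0,-25,0,0,0,1],[0,0,-30,0,0,0,1],[0,0,-30,0,0,0,1],[0,0,-20,0,0,0,1],[0,0,-10,0,0,0,1],[0,0,0,0,0,0,1]]]'; python3 - <<'E'
from h import *
t=robot.observe()["tool_pos"]
for n in("wrist","side","scene"):
    w=viewer.camera_model(n); iw=viewer.get_image(n)[:,:,::-1].copy(); cv2.imwrite(f"pics/f13{n}.png",iw)
    print(n,circ(iw,w,.089,(.452,-.09),62,15),circ(iw,w,.105,(.452,-.09),30,15))
E
python3 -m pendant '[[[12,-3,0,0,0,0,1],[25,-5,0,0,0,0,1],[28,-6,0,0,0,0,1],[28,-6,0,0,0,0,1],[28,-6,0,0,0,0,1],[28,-6,0,0,0,0,1],[28,-6,0,0,0,0,1],[28,-6,0,0,0,0,1],[25,-5,0,0,0,0,1],[20,-4,0,0,0,0,1],[10,0,0,0,0,0,1],[0,0,0,0,0,0,1]]]'
python3 L.py .392 .252 .052 44 pics/w14.png
```

```text
clock: 20.63
tool_pos: [0.4534, -0.0896, 0.2294]
eef_rot: [0.707, 0.707, 0.001, 0.003]
ft_force: [0.3, -0.4, 0.5]
grip_width: 0.0853
finger_force: 0.0
wrist [(np.float32(451.5), np.float32(-89.5), np.float32(62.5)), (np.float32(454.5), np.float32(-74.5), np.float32(63.0))] [(np.float32(452.0), np.float32(-91.0), np.float32(29.6))]
side [(np.float32(452.0), np.float32(-94.0), np.float32(61.4))] none
scene none none
clock: 21.78
tool_pos: [0.3977, 0.1726, 0.225]
eef_rot: [0.706, 0.708, -0.001, -0.001]
ft_force: [0.0, -0.3, 0.0]
grip_width: 0.0857
finger_force: 0.0
[0.39773127 0.17262152 0.2249686 ] 21.8333
[(np.float32(389.0), np.float32(252.5), np.float32(43.0))]
[249  92] table 152.0
```

Large set is on axis and home. The small jar is at (0.389,0.2525) with diameter 43, so it matches.

```bash
python3 -m pendant '[[[24,-3,0,0,0,0,0.85],[32,-3,0,0,0,0,0.85],[18,-3,10,0,0,0,0.85],[6,0,22,0,0,0,0.85],[0,0,28,0,0,0,0.85],[0,0,30,0,0,0,0.85],[0,0,30,0,0,0,0.85],[0,0,28,0,0,0,0.85],[0,0,25,0,0,0,0.85],[0,0,18,0,0,0,0.85],[0,0,8,0,0,0,0.85],[0,0,4,0,0,0,0.85]]]';python3 -m pendant '[[[0,0,0,0,0,0,0.85],[0,0,0,0,0,0,0.85],[0,0,0,0,0,0,0.85]]]'
```

```text
clock: 22.83
tool_pos: [0.3892, 0.2497, 0.0216]
eef_rot: [0.708, 0.707, -0.002, -0.001]
ft_force: [0.9, -1.0, 0.1]
grip_width: 0.0724
finger_force: 0.0
clock: 23.08
tool_pos: [0.3913, 0.2513, 0.0247]
eef_rot: [0.707, 0.707, 0.001, 0.001]
ft_force: [-0.2, 0.4, 0.6]
grip_width: 0.0726
finger_force: 0.0
```

```bash
python3 -m pendant '[[[1,-1,3,0,0,0,0.85],[0,-1,3,0,0,0,0.7],[0,0,0,0,0,0,0.3],[0,0,0,0,0,0,0.3],[0,0,0,0,0,0,0.3],[0,0,0,0,0,0,0.3],[0,0,0,0,0,0,0.3],[0,0,0,0,0,0,0.3]]]' 40; python3 -m pendant '[[[0,0,-6,0,0,0,0.3],[0,0,-14,0,0,0,0.3],[0,0,-25,0,0,0,0.3],[0,0,-30,0,0,0,0.3],[0,0,-30,0,0,0,0.3],[-8,5,-20,0,0,0,0.3],[-20,10,-5,0,0,0,0.3],[-28,15,0,0,0,0,0.3],[-30,16,0,0,0,0,0.3],[-30,16,0,0,0,0,0.3],[-30,16,0,0,0,0,0.3],[-28,15,0,0,0,0,0.3]]]'; python3 -m pendant '[[[-20,10,0,0,0,0,0.3],[-12,6,0,0,0,0,0.3],[0,0,0,0,0,0,0.3],[0,0,0,0,0,0,0.3]]]'; python3 - <<'E'
from h import *
t=robot.observe()["tool_pos"]; w=viewer.camera_model("wrist"); iw=viewer.get_image("wrist")[:,:,::-1].copy(); cv2.imwrite("pics/w15.png",iw)
print(t,robot.observe()["ft_force"])
zr=t[2]-.0185+.052
for d in(44,36): print(circ(iw,w,zr,t[:2],d,12))
for z,d in((.018,74),(.018,54),(.006,54)): print(d,circ(iw,w,z,(.501,.1175),d,15))
E
```

```text
clock: 23.75
tool_pos: [0.3881, 0.2522, 0.0175]
eef_rot: [0.707, 0.707, 0.0, -0.0]
ft_force: [-0.2, -0.2, 1.9]
grip_width: 0.0434
finger_force: 40.7
clock: 24.75
tool_pos: [0.4814, 0.0763, 0.1476]
eef_rot: [0.707, 0.707, 0.0, 0.0]
ft_force: [0.0, -0.3, -0.2]
grip_width: 0.0432
finger_force: 40.7
clock: 25.08
tool_pos: [0.4966, 0.046, 0.1471]
eef_rot: [0.708, 0.707, -0.0, -0.001]
ft_force: [-0.1, 0.7, -0.1]
grip_width: 0.043
finger_force: 40.7
[0.4966318  0.04604531 0.14711284] [ 0.13270421 -0.03217654 -0.45535382]
[(np.float64(498.1), np.float64(48.0), np.float32(43.9))]
[(np.float64(496.1), np.float64(48.0), np.float32(35.8))]
74 [(np.float32(496.0), np.float32(119.0), np.float32(72.2))]
54 [(np.float32(497.5), np.float32(118.5), np.float32(53.0))]
54 [(np.float32(497.5), np.float32(118.5), np.float32(53.7))]
```

View pics/w15.png

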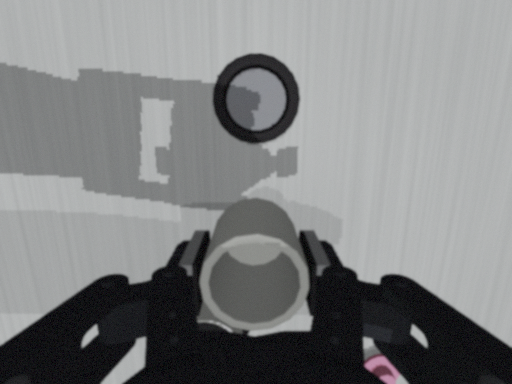

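The holder, at (256,98), gives (0.4975,0.1185). The small jar is held upright with its rim at (255,275), about +2 mm in y from the TCP.

```bash
python3 -m pendant '[[[16,0,0,0,0,0,0.3],[22,0,0,0,0,0,0.3],[20,0,0,0,0,0,0.3],[13,0,5,0,0,0,0.3],[0,0,15,0,0,0,0.3],[0,0,20,0,0,0,0.3],[0,0,22,0,0,0,0.3],[0,0,20,0,0,0,0.3],[0,0,15,0,0,0,0.3],[0,0,8,0,0,0,0.3],[0,0,0,0,0,0,0.3],[0,0,0,0,0,0,0.3]]]'
```

```text
clock: 26.13
tool_pos: [0.4966, 0.1178, 0.0425]
eef_rot: [0.707, 0.708, -0.0, -0.0]
ft_force: [0.0, -0.1, -0.3]
grip_width: 0.0432
finger_force: 40.7
```

```bash
python3 -m pendant '[[[-1,0,5,0,0,0,0.3],[0,0,6,0,0,0,0.3],[0,0,3,0,0,0,0.3],[0,0,2,0,0,0,0.3],[0,0,1,0,0,0,0.3],[0,0,0,0,0,0,0.3]]]'; python3 -m pendant '[[[0,0,2,0,0,0,0.3],[0,0,1,0,0,0,0.3],[0,0,0,0,0,0,0.3]]]'
```

```text
clock: 26.63
tool_pos: [0.4969, 0.116, 0.0251]
eef_rot: [0.707, 0.707, -0.0, -0.0]
ft_force: [0.2, -0.4, -0.8]
grip_width: 0.0431
finger_force: 40.7
clock: 26.88
tool_pos: [0.4975, 0.116, 0.0235]
eef_rot: [0.707, 0.707, -0.0, 0.0]
ft_force: [-2.1, -1.3, 5.5]
grip_width: 0.043
finger_force: 41.3
```

```bash
python3 -m pendant '[[[0,0,0,0,0,0,0.8],[0,0,0,0,0,0,0.8],[0,0,0,0,0,0,0.8],[0,0,-5,0,0,0,0.8],[0,0,-20,0,0,0,0.8],[0,0,-30,0,0,0,1],[0,0,-35,0,0,0,1],[0,0,-35,0,0,0,1],[0,0,-35,0,0,0,1],[0,0,-25,0,0,0,1],[0,0,-10,0,0,0,1],[0,0,0,0,0,0,1]]]'; python3 - <<'E'
from h import *
for n in("wrist","side"):
    w=viewer.camera_model(n); iw=viewer.get_image(n)[:,:,::-1].copy(); cv2.imwrite(f"pics/f16{n}.png",iw)
    print(n,circ(iw,w,.058,(.4975,.1185),44,15),circ(iw,w,.058,(.4975,.1185),36,15))
E
python3 -m pendant '[[[-12,4,0,0,0,0,1],[-25,7,0,0,0,0,1],[-34,10,0,0,0,0,0.8],[-36,10,0,0,0,0,0.6],[-36,10,0,0,0,0,0.6],[-36,10,0,0,0,0,0.6],[-36,10,0,0,0,0,0.6],[-36,10,0,0,0,0,0.6],[-36,10,0,0,0,0,0.6],[-36,10,0,0,0,0,0.6],[-36,10,0,0,0,0,0.6],[-36,10,0,0,0,0,0.6]]]';python3 -m pendant '[[[-25,6,0,0,0,0,0.6],[-14,4,0,0,0,0,0.6],[-8,0,0,0,0,0,0.6],[0,0,0,0,0,0,0.6],[0,0,0,0,0,0,0.6]]]'
python3 L.py .618 -.253 .015 44 pics/w17.png
```

```text
clock: 27.88
tool_pos: [0.4987, 0.1161, 0.2207]
eef_rot: [0.707, 0.707, 0.002, 0.002]
ft_force: [0.9, -0.2, -0.6]
grip_width: 0.0854
finger_force: 0.0
wrist [(np.float32(499.0), np.float32(116.5), np.float32(43.8)), (np.float32(498.0), np.float32(127.5), np.float32(45.3)), (np.float32(492.0), np.float32(119.5), np.float32(45.0))] [(np.float32(497.5), np.float32(118.0), np.float32(35.8))]
side none none
clock: 28.98
tool_pos: [0.6067, -0.2813, 0.2137]
eef_rot: [0.707, 0.707, -0.001, -0.003]
ft_force: [0.8, 0.6, 0.1]
grip_width: 0.051
finger_force: 0.0
clock: 29.4
tool_pos: [0.617, -0.3257, 0.2152]
eef_rot: [0.707, 0.707, -0.0, -0.002]
ft_force: [0.1, 0.0, -0.3]
grip_width: 0.0512
finger_force: 0.0
[ 0.61699821 -0.32571882  0.21520181] 29.45
[(np.float32(620.5), np.float32(-249.0), np.float32(42.8))]
[255 100] table 161.0
```

```bash
python3 - <<'E'
from h import *
w=viewer.camera_model("wrist"); iw=cv2.imread("pics/w17.png")
for P in((.6205,-.249,.029),(.6205,-.265,.015)):
    p=project(w,[P])[0].round().astype(int); print(p,iw[p[1],p[0]])
print(circ(iw,w,.029,(.6205,-.249),22,8),circ(iw,w,.015,(.6205,-.249),44,8))
E
python3 -m pendant '[[[22,2,0,0,0,0,0.6],[30,2,0,0,0,0,0.6],[18,0,10,0,0,0,0.6],[6,0,22,0,0,0,0.6],[0,0,28,0,0,0,0.6],[0,0,30,0,0,0,0.6],[0,0,28,0,0,0,0.6],[0,0,25,0,0,0,0.6],[0,0,18,0,0,0,0.6],[0,0,8,0,0,0,0.6],[0,0,0,0,0,0,0.6],[0,0,0,0,0,0,0.6]]]'
```

```text
[258  97] [183 179 179]
[258 113] [152 155 151]
none [(np.float32(620.0), np.float32(-248.0), np.float32(43.4))]
clock: 30.45
tool_pos: [0.6222, -0.2493, 0.0489]
eef_rot: [0.707, 0.707, 0.0, 0.0]
ft_force: [0.4, -0.1, 0.3]
grip_width: 0.0513
finger_force: 0.0
```

```bash
python3 -m pendant '[[[0,-1,8,0,0,0,0.6],[0,0,10,0,0,0,0.55],[0,0,7,0,0,0,0.5],[0,0,4,0,0,0,0.5],[0,0,2,0,0,0,0.5],[0,0,0,0,0,0,0.5],[0,0,0,0,0,0,0.5]]]'
```

```text
clock: 31.03
tool_pos: [0.621, -0.2501, 0.0173]
eef_rot: [0.707, 0.707, 0.0, 0.0]
ft_force: [0.8, -0.0, 0.3]
grip_width: 0.0425
finger_force: 0.0
```

```bash
python3 -m pendant '[[[0,0,0,0,0,0,0.1],[0,0,0,0,0,0,0.1],[0,0,0,0,0,0,0.1],[0,0,0,0,0,0,0.1],[0,0,0,0,0,0,0.1],[0,0,0,0,0,0,0.1]]]' 35; python3 -m pendant '[[[0,0,-6,0,0,0,0.1],[0,0,-14,0,0,0,0.1],[0,0,-28,0,0,0,0.1],[0,0,-32,0,0,0,0.1],[0,0,-32,0,0,0,0.1],[0,0,-25,0,0,0,0.1],[0,0,-13,0,0,0,0.1],[0,0,0,0,0,0,0.1],[0,0,0,0,0,0,0.1]]]'; python3 - <<'E'
from h import *
t=robot.observe()["tool_pos"]; w=viewer.camera_model("wrist"); iw=viewer.get_image("wrist")[:,:,::-1].copy(); cv2.imwrite("pics/w18.png",iw)
print(t,circ(iw,w,t[2]-.0025,t[:2],44,12))
E
```

```text
clock: 31.53
tool_pos: [0.6214, -0.2503, 0.018]
eef_rot: [0.707, 0.707, 0.0, 0.001]
ft_force: [0.9, -0.4, 2.4]
grip_width: 0.02
finger_force: 34.3
clock: 32.28
tool_pos: [0.621, -0.2499, 0.1678]
eef_rot: [0.707, 0.707, 0.0, 0.0]
ft_force: [0.1, 0.0, 0.3]
grip_width: 0.0201
finger_force: 34.3
[ 0.62095801 -0.24992448  0.16775752] [(np.float64(621.0), np.float64(-249.4), np.float32(44.8))]
```

```bash
python3 -m pendant '[[[12,-4,0,0,0,0,0.1],[24,-8,0,0,0,0,0.1],[32,-11,0,0,0,0,0.1],[34,-11,0,0,0,0,0.1],[34,-11,0,0,0,0,0.1],[34,-11,0,0,0,0,0.1],[34,-11,0,0,0,0,0.1],[34,-11,0,0,0,0,0.1],[34,-11,0,0,0,0,0.1],[34,-11,0,0,0,0,0.1],[32,-11,0,0,0,0,0.1],[22,-8,0,0,0,0,0.1]]]'; python3 -m pendant '[[[8,-3,0,0,0,0,0.1],[0,0,0,0,0,0,0.1],[0,0,0,0,0,0,0.1],[0,0,0,0,0,0,0.1]]]'; python3 - <<'E'
from h import *
t=robot.observe()["tool_pos"]; w=viewer.camera_model("wrist"); iw=viewer.get_image("wrist")[:,:,::-1].copy(); cv2.imwrite("pics/w19.png",iw)
print(t,circ(iw,w,t[2]-.0025,t[:2],44,12))
E
```

```text
clock: 33.33
tool_pos: [0.4986, 0.1129, 0.1647]
eef_rot: [0.707, 0.708, -0.002, -0.002]
ft_force: [-0.6, -0.6, 0.2]
grip_width: 0.0203
finger_force: 34.3
clock: 33.67
tool_pos: [0.4989, 0.1172, 0.1666]
eef_rot: [0.707, 0.707, -0.001, -0.0]
ft_force: [0.3, 0.4, -0.1]
grip_width: 0.0199
finger_force: 34.3
[0.49894902 0.11719531 0.16664964] [(np.float64(499.9), np.float64(118.2), np.float32(43.5))]
```

```bash
python3 -m pendant '[[[0,-1,10,0,0,0,0.1],[0,0,18,0,0,0,0.1],[0,0,20,0,0,0,0.1],[0,0,18,0,0,0,0.1],[0,0,12,0,0,0,0.1],[0,0,8,0,0,0,0.1],[0,0,5,0,0,0,0.1],[0,0,3,0,0,0,0.1],[0,0,2,0,0,0,0.1],[0,0,0,0,0,0,0.1],[0,0,0,0,0,0,0.1]]]'
```

```text
clock: 34.63
tool_pos: [0.4986, 0.1181, 0.0721]
eef_rot: [0.707, 0.707, 0.001, 0.0]
ft_force: [0.1, 0.8, -1.0]
grip_width: 0.02
finger_force: 34.3
```

```bash
python3 -m pendant '[[[0,0,2,0,0,0,0.1],[0,0,2,0,0,0,0.1],[0,0,2,0,0,0,0.1],[0,0,1,0,0,0,0.1],[0,0,0,0,0,0,0.1]]]'
```

```text
clock: 35.05
tool_pos: [0.4986, 0.1182, 0.0659]
eef_rot: [0.707, 0.707, 0.0, 0.0]
ft_force: [-3.4, 0.2, 7.5]
grip_width: 0.0202
finger_force: 35.0
```

Seated at the expected height with 7.5 N of contact. I release, retreat and check.

```bash
python3 -m pendant '[[[0,0,-1,0,0,0,0.5],[0,0,0,0,0,0,0.5],[0,0,0,0,0,0,0.5],[0,0,-5,0,0,0,0.6],[0,0,-15,0,0,0,0.7],[0,0,-25,0,0,0,0.8],[0,0,-30,0,0,0,0.8],[0,0,-30,0,0,0,0.8],[0,0,-30,0,0,0,0.8],[0,0,-20,0,0,0,0.8],[0,10,0,0,0,0,0.8],[0,0,0,0,0,0,0.8]]]'; python3 - <<'E'
from h import *
n="wrist"; w=viewer.camera_model(n); iw=viewer.get_image(n)[:,:,::-1].copy()
print(circ(iw,w,.063,(.498,.118),44,12),circ(iw,w,.077,(.498,.118),22,10))
cr=[]
for n,o in(("scene",(215,110)),("side",(190,120))):
    i=viewer.get_image(n)[:,:,::-1]; cr.append(cv2.resize(i[o[1]:o[1]+130,o[0]:o[0]+115],(400,452),interpolation=cv2.INTER_CUBIC))
cv2.imwrite("pics/v20.png",np.hstack(cr)); print(robot.observe()["clock"])
E
```

```text
clock: 36.05
tool_pos: [0.5099, 0.1179, 0.222]
eef_rot: [0.707, 0.707, 0.002, 0.002]
ft_force: [0.7, -0.9, -0.5]
grip_width: 0.0683
finger_force: 0.0
[(np.float32(497.5), np.float32(119.0), np.float32(44.7)), (np.float32(499.5), np.float32(130.0), np.float32(43.6))] [(np.float32(498.5), np.float32(121.5), np.float32(22.4))]
36.2
```

View pics/v20.png

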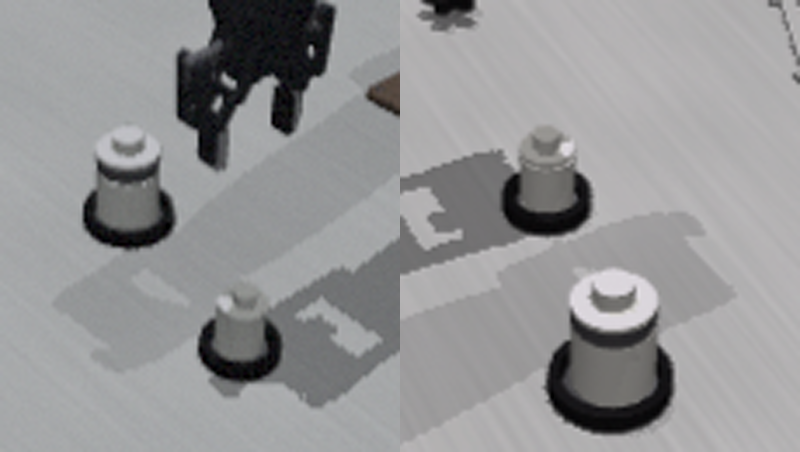

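Both sets stand upright in their holders with lids flush: the large one at (128,185)/(613,345) and the small one at (240,330)/(547,180). The gripper is clear of everything.

```bash
python3 -c "
from station import job
print(job.close_job())"
```

```text
the job is handed in; nothing more can be done
None
```

I made up both jar sets in the order asked and handed the job in at about 36 s; in the last camera views both stand upright with their lids flush, though the hand-in reported no verdict.

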